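# Clamp the tube block in the shaker

### The arm

A 6-joint arm with a two-finger parallel gripper is mounted at the origin on a cart in front of the work surface, level with it; the furniture and walls round the work are solid. World frame = base frame: x ahead of the robot, y to its left, z up, the work surface at z = 0. Lengths are in m, angles in degrees, forces in N, time in s.
With the tool pointing down it reaches from about 0.15 to 0.775 m from the base axis. Payload 6.1 kg.
Tool frame: the origin (TCP) lies at the very end of the fingers, on their centre line; the grasp point (between the pads) lies 19 mm behind it; z points along the fingers, x is the direction in which the jaws open and shut, and the axes are right-handed (so a half turn about z gives the same grasp; the last joint's range is limited). The gripper opens to 85 mm and grips with 20 to 120 N. Pads are 22 mm wide; open, the fingers measure 114 mm over their backs; the gripper's body (76 mm by 85 mm) begins 54 mm behind the grasp point. The pads swing forward as they close: fully open they stand 13 mm farther back than shut.
Start: joints at [72.88, 7.208, -2.269, 80.523, 0, 90], TCP at [0.155, 0.502, 0.204] pointing down, gripper open.
Joint ranges: [-155.77, 155.77], [-54.66, 111.73], [-72.52, 77.12], [-102.08, 115.82], [-83.92, 84.16], [-180, 180]. Speed limits (degrees/s): [136.94, 136.94, 172.46, 180, 180, 180].

### API

Orientations are given as a 3x3 rotation matrix whose columns are the frame's x, y, z axes.
In Python, from workcell import bot, grip, planner, get_image, get_calibration, workorder gives the robot as it stands. Calls block until the motion is done:
- bot.movep(position, orientation): joint-space move of the TCP to a pose.
- bot.move_straight(position, rotation=None, feed=0.15, stop_force=None): straight line of the TCP; rotation=None keeps the orientation; feed is the mean speed in m/s. With stop_force (N) it stops when the force on the tool has changed by that much, and returns True; else False.
- bot.set_joints(angles): joint-space move.
- grip(opening, grasp_force=None): opening from 0.0 (shut) to 1.0 (fully open); grasp_force is the grip in N (None keeps the last); returns when the fingers have stopped.
- bot.hold(seconds).
- planner.solve_ik(position, orientation): joint angles nearest the present ones, or None.
- bot.get_obs(): the state.
- get_image(name): name is "scene" or "top" or "wrist"; returns (picture, depth): 400x640x3 uint8, red, green, blue; 400x640 float32, m along the optical axis (not along the pixel's ray), 0 where there is no reading.
- get_calibration(name): a dict with "fx", "fy", "cx", "cy" (pixels), "T" (4x4, takes a point from camera to world coordinates). Camera axes: x right, y down, z forward; pixel columns grow to the right and rows downward; lengths in m; the calibration is good to about 2 mm. The wrist camera is an equidistant fisheye: a pixel r from the principal point sees the ray r / f radians off the axis. A picture is of the moment at which its call begins: read the wrist's pose just before it. get_calibration takes no time and is no camera call; for the wrist camera it gives the pose at the moment of the call.
A pose or a line that the arm cannot do raises bot.Unreachable and nothing moves.
- workorder.hand_in(): hands the job in, once; it reports no verdict.
The state is a dict: "time": time; "joints": joint angles; "joint_velocities": joint speeds; "joint_efforts": joint torques, N m; "tool_pos": TCP position; "eef_rot": TCP orientation; "force": force on the tool from outside, world axes, zero at the start; "moment": the same for the moment, N m; "finger_gap": opening from 0.0 (shut) to 1.0 (fully open).
Only numpy, scipy, OpenCV 4.12 (cv2) and the standard library are available. Lean on these libraries where they do the work, as an engineer would, in place of code of your own. Each camera call takes 0.05 s, during which the arm holds its last target.

### The job

Load the aluminium tube block from its storage cradle into the bench shaker: push the shaker's sprung clamp plate back with one end of the block, then lower the block behind the low front stop so that it sits flat on the deck with the clamp closed on it. The cradle leaves only the block's ends free to hold and the shaker needs it held by its long sides, so on the way stand it on the open worktop, let go and take it again the other way. Keep the block upright throughout and leave the beakers and bottles where they are.

Things in the scene. Friction and masses are not known exactly. Their poses are not given: they have to be found in the camera images.
- block_center (a point): centre of the tube block: a loose upright aluminium block, 66 long (its x) by 46 wide (its y) by 60 high (its z, up) mm, about 0.3 kg, with six round tube holes in its top. This point is half-way up: 30 mm above the underside, 30 mm below the top. It starts in the cradle, its x along the cradle's x. Either end may go first into the shaker.
- cradle: white fixed storage cradle, 96 (x) by 72 (y) by 70 mm high; may change places with the shaker. Origin: centre of underside, on the worktop. Floor at 6 mm. Walls at y = +-26 mm (inner faces), 60 mm long in x, rise to 70 mm, above the block's top: the block's sides cannot be gripped here. Ends (+-x) open but for lips at x = +-36 to 40 mm, 11 mm high over the worktop.
- shaker: small white fixed bench shaker, 150 (x) by 104 (y) mm. Origin: centre of underside, on the worktop; x = the way the clamp is pressed back, roughly away from the robot. Steel deck 40 mm above the worktop. Side rails on it: inner faces at y = +-27 mm, x = -40 to 10 mm, tops 48 mm above the worktop. Rear bracket (spring housing) at x = 52 to 75 mm, 80 mm high.
- stop_face (a point): middle of the upper edge of the shaker's front stop, on its holding face, which looks along the shaker's +x; at x = -42 mm, z = 54 mm in the shaker's frame. The stop is a bar on the deck 8 mm thick (x), 50 wide (y), 14 high above the deck.
- deck (a point): point on the deck where the middle of the loaded block's underside lies (x = -9, y = 0, z = 40 mm in the shaker's frame), the block's x along the shaker's x and its end against the stop; the block's centre is then 30 mm above this point.
- clamp_face (a point): middle of the upper edge of the clamp plate's pressing face, which looks along the shaker's -x; it moves with the plate. Relaxed it is at x = 12 mm, z = 84 mm in the shaker's frame (54 mm from the stop, 44 above the deck). The plate is 10 mm thick, 50 wide, and reaches down almost to the deck.
- shaker_clamp (a joint): travel of the sprung clamp plate in m: 0 relaxed, 0.022 fully back, along the shaker's +x; the block in place holds it at 0.012. The spring pushes toward the stop with 5 N at 0, 8 N at 0.012, 10.5 N at 0.022.
- open_spot (a point): a point on the open worktop behind the cradle and the shaker, between the two beakers, always clear for 60 mm around; a good place to set the block down (anywhere else on the worktop will do)
- beaker_a: bystander: empty glass beaker, 51x57x62 mm, behind the work on the right; origin under its base
- beaker_b: bystander: empty glass beaker, 49x55x60 mm, behind the work toward the middle; origin under its base
- wash_bottle: bystander: wash bottle with bent spout, 67x89x188 mm, at the front edge, to the left of the work; origin under its base
Not all that is in view belongs to the job. Leave any green or pink look-alike of the part that bears block_center alone.

How it is judged:
By the outcome, as a careful person would: the job done as asked, in the order asked, and still so for the second after the job is handed in, with the robot touching nothing.
It also fails if it takes over 64 s, if anything falls off the work surface, if the arm or the gripper's body presses on something with over 40 N, if the wrist force passes 120 N, or if a joint passes its speed limit or range.

## Working session

There is one attempt and no reset: what is moved stays moved. The work goes in short steps, each a Python script; the robot and the scene stay as the last script left them, time stands still between calls to the robot, and variables do not carry over. Pictures are saved under pics/ and viewed, and the job is handed in when it is done.

```bash
ls; mkdir -p pics; python3 - <<'E'
from workcell import bot,get_image,get_calibration
import cv2,numpy as np
o=bot.get_obs();print(o['time'],o['tool_pos'],o['force'],o['finger_gap'])
for n in ['scene','top']:
    p,d=get_image(n);cv2.imwrite(f'pics/{n}0.png',p[:,:,::-1]);np.save(f'{n}0.npy',d);np.save(f'{n}0p.npy',p)
    c=get_calibration(n);print(n,c['fx'],c['fy'],c['cx'],c['cy']);print(np.round(c['T'],4))
E
```

```text
pics
0.0 [0.15441308 0.501281   0.20350505] [-0.05455634 -0.24609072  0.6722332 ] 1.0004240418548649
scene 403.77431518258084 403.77431518258084 316.27951492868624 201.7378570916276
[[ 0.7544 -0.4152  0.5083 -0.1006]
 [-0.6564 -0.473   0.5878 -0.7948]
 [-0.0036 -0.7771 -0.6293  0.8791]
 [ 0.      0.      0.      1.    ]]
top 486.7795468564739 486.7795468564739 323.24173839003964 199.85459331687895
[[-0.0181 -0.9953  0.0953  0.3667]
 [-0.9997  0.0193  0.0114 -0.0572]
 [-0.0132 -0.0951 -0.9954  1.7187]
 [ 0.      0.      0.      1.    ]]
```

View pics/scene0.png

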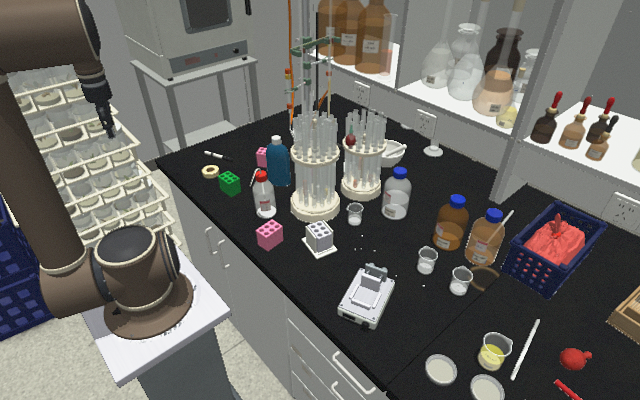

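View pics/top0.png

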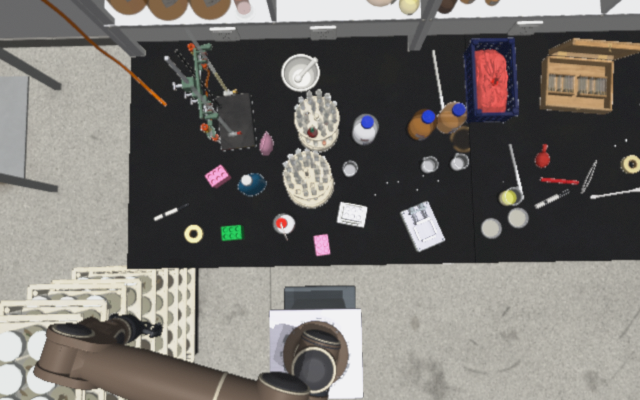

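The grey block with six holes, in the white cradle, is at scene (319,236) and top (351,214). The look-alikes are pink at scene (269,234), green at (229,183) and pink at (262,157). The shaker is at scene (367,294) and top (422,226). I'll confirm this in enlarged crops.

```bash
python3 - <<'E'
import cv2,numpy as np
s=cv2.imread('pics/scene0.png')[195:335,240:440];t=cv2.imread('pics/top0.png')[150:260,310:480]
cv2.imwrite('pics/sc.png',cv2.resize(s,None,fx=4,fy=4,interpolation=cv2.INTER_CUBIC));cv2.imwrite('pics/tc.png',cv2.resize(t,None,fx=4.5,fy=4.5,interpolation=cv2.INTER_CUBIC))
E
```

```text
(no output)
```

View pics/sc.png

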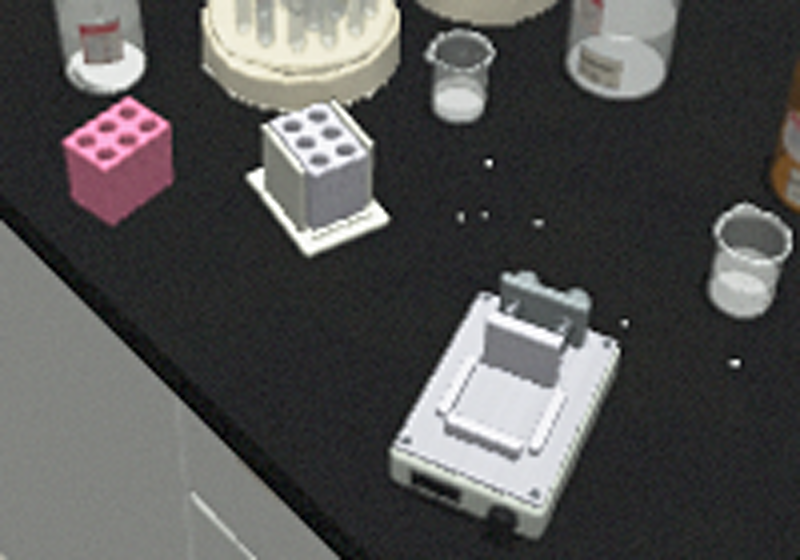

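View pics/tc.png

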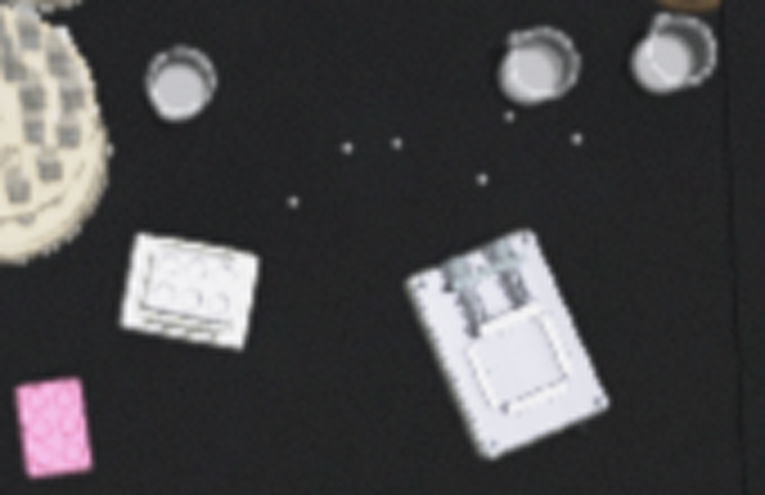

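Confirmed: the grey six-hole block sits in the white cradle, its ends with the lips facing left and right in the top view. The shaker is at the right, clamp at the far side. Next come rough poses from the top picture, then closer wrist looks.

```bash
cat > h.py <<'E'
import numpy as np,cv2
from workcell import bot,grip,planner,get_image,get_calibration,workorder
def rays(c,px,fish=False):
    px=np.atleast_2d(np.asarray(px,float));u=(px[:,0]-c['cx'])/c['fx'];v=(px[:,1]-c['cy'])/c['fy']
    if fish:
        r=np.hypot(u,v)+1e-12;d=np.c_[u/r*np.sin(r),v/r*np.sin(r),np.cos(r)]
    else: d=np.c_[u,v,np.ones_like(u)]
    return c['T'][:3,3],d@c['T'][:3,:3].T
def plane(c,px,z,fish=False):
    o,d=rays(c,px,fish);return o+d*((z-o[2])/d[:,2])[:,None]
def proj(c,P,fish=True):
    p=(np.atleast_2d(P)-c['T'][:3,3])@c['T'][:3,:3]
    if fish:
        th=np.arctan2(np.hypot(p[:,0],p[:,1]),p[:,2]);f=th/np.hypot(p[:,0],p[:,1])
    else: f=1/p[:,2]
    return np.c_[c['cx']+c['fx']*p[:,0]*f,c['cy']+c['fy']*p[:,1]*f]
def down(a):
    "tool pointing down, jaw axis at world angle a (deg)"
    a=np.radians(a);x=np.array([np.cos(a),np.sin(a),0]);z=np.array([0,0,-1.]);return np.c_[x,np.cross(z,x),z]
E
python3 - <<'E'
from h import *
c=get_calibration('top')
f=lambda L:np.array(L)/4.5+[310,150]
for L,z in (([(138,234),(260,256),(243,350),(120,327)],.006),([(403,280),(530,230),(608,407),(488,460)],.038)):
    P=plane(c,f(L),z);e=np.diff(np.r_[P,P[:1]],axis=0)
    print(np.round(P,3),P.mean(0).round(4),np.linalg.norm(e,axis=1).round(4),np.degrees(np.arctan2(e[:,1],e[:,0])).round(1))
print('beakers',plane(c,f([(180,90),(532,72),(660,64)]),0).round(3))
c=get_calibration('wrist');print(c);T=c['T'];o=bot.get_obs();R=o['eef_rot'];print(R.round(3));print((R.T@T[:3,:3]).round(3),R.T@(T[:3,3]-o['tool_pos']))
E
```

```text
[[ 0.522 -0.099  0.006]
 [ 0.503 -0.194  0.006]
 [ 0.429 -0.179  0.006]
 [ 0.449 -0.083  0.006]] [ 0.4758 -0.1389  0.006 ] [0.0971 0.0749 0.0976 0.0744] [-101.4  168.3   78.3  -12.1]
[[ 0.48  -0.301  0.038]
 [ 0.516 -0.399  0.038]
 [ 0.38  -0.453  0.038]
 [ 0.341 -0.361  0.038]] [ 0.4292 -0.3785  0.038 ] [0.1052 0.1469 0.1004 0.1509] [ -69.6 -158.4  112.6   23.4]
beakers [[ 0.636 -0.135  0.   ]
 [ 0.645 -0.413  0.   ]
 [ 0.649 -0.515  0.   ]]
{'fx': 309.70691628693146, 'fy': 309.70691628693146, 'cx': 319.8951308779262, 'cy': 198.29839488517243, 'T': array([[ 2.95421531e-01,  9.13139510e-01,  2.80895629e-01,
         8.18034338e-02],
       [ 9.55367004e-01, -2.82338933e-01, -8.69402891e-02,
         5.24406620e-01],
       [-8.08408535e-05,  2.94042448e-01, -9.55792358e-01,
         3.74255006e-01],
       [ 0.00000000e+00,  0.00000000e+00,  0.00000000e+00,
         1.00000000e+00]])}
[[ 0.294  0.956 -0.   ]
 [ 0.956 -0.294 -0.001]
 [-0.001 -0.    -1.   ]]
[[ 1.    -0.001  0.001]
 [ 0.001  0.956  0.294]
 [-0.001 -0.294  0.956]] [ 0.00040284 -0.07619564 -0.17064538]
```

```bash
python3 - <<'E'
from h import *
bot.move_straight([0.154,0.501,0.33],feed=0.25)
bot.movep([0.43,-0.26,0.33],down(90))
bot.movep([0.43,-0.26,0.24],down(90))
bot.hold(0.3)
c=get_calibration('wrist');p,d=get_image('wrist')
np.save('w1c.npy',c,allow_pickle=True);np.save('w1d.npy',d);cv2.imwrite('pics/w1.png',p[:,:,::-1])
o=bot.get_obs();print(o['time'],o['tool_pos'],o['joints'])
print(proj(c,[[.476,-.139,.066],[.429,-.378,.04]]))
E
```

```text
4.4 [ 0.43059639 -0.26036771  0.24126076] [-3.11598106e+01  4.91337202e+00 -2.17568649e-01  8.47477686e+01
 -2.90296038e-04 -3.11589211e+01]
[[418.30388607 209.1784344 ]
 [226.06301469 167.3808464 ]]
```

View pics/w1.png

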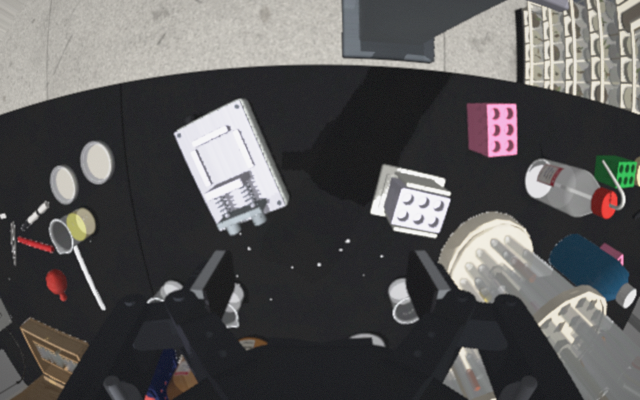

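```bash
python3 - <<'E'
import cv2
p=cv2.imread('pics/w1.png')
cv2.imwrite('pics/w1a.png',cv2.resize(p[150:255,355:475],None,fx=5.5,fy=5.5,interpolation=cv2.INTER_CUBIC))
cv2.imwrite('pics/w1b.png',cv2.resize(p[90:245,165:300],None,fx=3.8,fy=3.8,interpolation=cv2.INTER_CUBIC))
E
```

```text
(no output)
```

View pics/w1a.png

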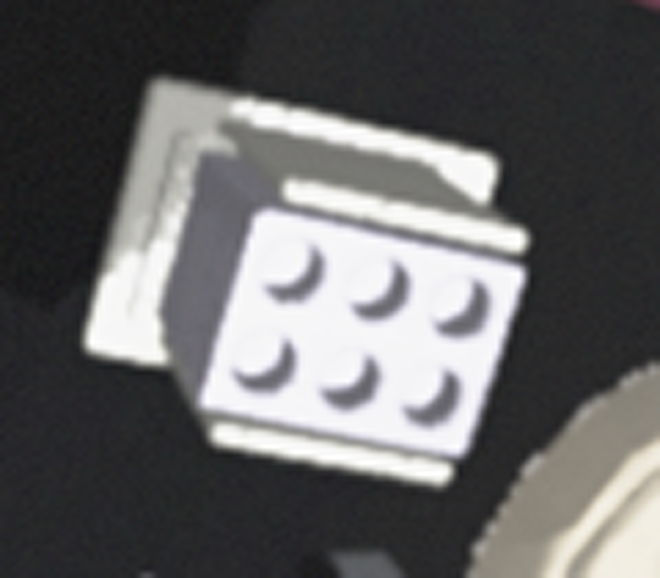

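View pics/w1b.png

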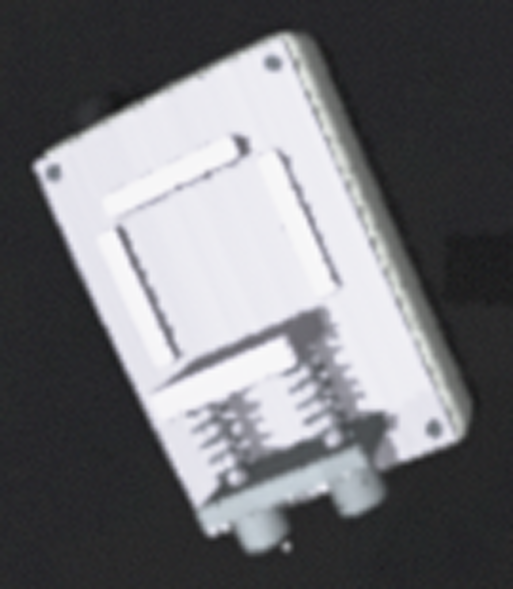

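Crop a shows the block's top corners at (258,208), (526,265), (465,458) and (202,408). Crop b shows the stop's inner edge from (118,216) to (245,155), the deck corners, and the clamp plate's top.

```bash
python3 - <<'E'
from h import *
c=np.load('w1c.npy',allow_pickle=True).item()
A=lambda L:(np.array(L,float)+.5)/5.5-.5+[355,150]
B=lambda L:(np.array(L,float)+.5)/3.8-.5+[165,90]
def quad(P):
    e=np.diff(np.r_[P,P[:1]],axis=0);print(P.round(4)[:,:2].tolist(),P.mean(0).round(4),np.linalg.norm(e,axis=1).round(4),np.degrees(np.arctan2(e[:,1],e[:,0])).round(1))
quad(plane(c,A([(258,208),(526,265),(465,458),(202,408)]),.066,True))
for n,L,z in (('stop inner',[(118,216),(247,156)],.054),('clamp front top',[(152,393),(283,338)],.084),('front deck edge',[(35,163),(288,32)],.04),
  ('rail R inner',[(121,228),(178,354)],.048),('rail L inner',[(263,153),(327,290)],.048),('screws',[(54,172),(272,62)],.04),('screws',[(272,62),(432,428)],.04),('bracket top front',[(203,512),(367,448)],.08)):
    P=plane(c,B(L),z,True);e=P[1]-P[0];print(n,P.round(4)[:,:2].tolist(),'mid',P.mean(0).round(4)[:2],np.linalg.norm(e).round(4),np.degrees(np.arctan2(e[1],e[0])).round(1))
E
```

```text
[[0.4485, -0.1629], [0.4614, -0.0975], [0.5086, -0.1065], [0.4947, -0.1721]] [ 0.4783 -0.1347  0.066 ] [0.0666 0.048  0.067  0.0471] [  78.8  -10.8 -101.9  168.7]
stop inner [[0.399, -0.4117], [0.3817, -0.3663]] mid [ 0.3904 -0.389 ] 0.0486 110.8
clamp front top [[0.4498, -0.393], [0.4332, -0.3496]] mid [ 0.4415 -0.3713] 0.0465 110.9
front deck edge [[0.3809, -0.448], [0.3433, -0.3553]] mid [ 0.3621 -0.4017] 0.1 112.1
rail R inner [[0.4038, -0.4135], [0.4468, -0.3967]] mid [ 0.4253 -0.4051] 0.0462 21.3
rail L inner [[0.3815, -0.3628], [0.4262, -0.3438]] mid [ 0.4038 -0.3533] 0.0486 23.0
screws [[0.3845, -0.4408], [0.3527, -0.3609]] mid [ 0.3686 -0.4009] 0.086 111.7
screws [[0.3527, -0.3609], [0.4752, -0.3125]] mid [ 0.4139 -0.3367] 0.1318 21.6
bracket top front [[0.4902, -0.3819], [0.4686, -0.327]] mid [ 0.4794 -0.3544] 0.0591 111.5
```

```bash
python3 - <<'E'
from h import *
c=get_calibration('top');f=lambda L:np.array(L)/4.5+[310,150]
P=plane(c,f([(293,202),(348,148),(396,142),(482,180),(510,116),(576,138)]),0)[:,:2];print(P.round(3))
u=np.array([np.cos(np.radians(22)),np.sin(np.radians(22))]);v=np.array([-u[1],u[0]])
for q in [(.545,-.275),(.56,-.28),(.53,-.26)]:
    print(q,(((P-q)@np.c_[u,v])*1000).round().tolist())
R=down(78.5)
bot.movep([.477,-.136,.14],R)
bot.move_straight([.477,-.136,.024],feed=.1,stop_force=12)
o=bot.get_obs();print(o['time'],o['tool_pos'],o['force'])
grip(0.3,60)
o=bot.get_obs();print(o['time'],o['tool_pos'],o['force'],o['finger_gap'])
E
```

```text
[[ 0.545 -0.222]
 [ 0.587 -0.266]
 [ 0.591 -0.304]
 [ 0.56  -0.371]
 [ 0.61  -0.395]
 [ 0.592 -0.446]]
(0.545, -0.275) [[20.0, 49.0], [43.0, -8.0], [32.0, -45.0], [-22.0, -95.0], [16.0, -136.0], [-21.0, -176.0]]
(0.56, -0.28) [[8.0, 59.0], [31.0, 2.0], [20.0, -34.0], [-34.0, -84.0], [4.0, -125.0], [-33.0, -166.0]]
(0.53, -0.26) [[29.0, 30.0], [51.0, -27.0], [40.0, -64.0], [-14.0, -114.0], [24.0, -155.0], [-12.0, -196.0]]
6.4083 [ 0.47753132 -0.13614951  0.02467231] [0.66198279 0.11374007 0.18722664]
6.75 [ 0.47780325 -0.13629973  0.02520696] [-0.24816897 -0.14944118  5.54130974] 0.7515049574112206
```

```bash
python3 - <<'E'
from h import *
bot.move_straight([.477,-.136,.13],feed=.12)
o=bot.get_obs();print(o['time'],o['tool_pos'],o['force'],o['finger_gap'])
R=down(22)
bot.movep([.545,-.275,.13],R)
bot.move_straight([.545,-.275,.035],feed=.15)
o=bot.get_obs();print(o['force'])
s=bot.move_straight([.545,-.275,.015],feed=.02,stop_force=6)
o=bot.get_obs();print(s,o['time'],o['tool_pos'],o['force'],o['finger_gap'])
p,d=get_image('scene');cv2.imwrite('pics/s2.png',cv2.resize(p[195:335,240:440,::-1],None,fx=4,fy=4))
E
```

```text
7.7833 [ 0.47642581 -0.13581968  0.12904318] [-0.9493935  -0.56641841 -2.1154152 ] 0.7496972063905759
[-0.58573863  0.03599256 -2.98106891]
True 10.1 [ 0.54481924 -0.27487443  0.01920893] [0.2914171  0.21320116 3.49887082] 0.7506212542589468
```

View pics/s2.png

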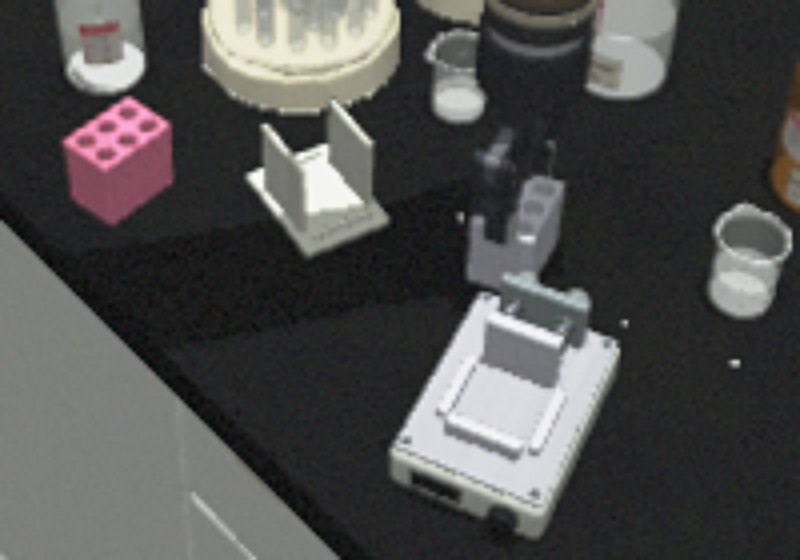

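Block (at crop (515,235)) stands upright on the worktop, held. I'll release it, rise and look again from the wrist.

```bash
python3 - <<'E'
from h import *
bot.move_straight([.5448,-.2749,.0195],feed=.05)
grip(1.0)
bot.hold(.1)
bot.move_straight([.545,-.275,.12],feed=.12)
# view: camera near shaker/block, fingers offset
R=down(112)
bot.movep([.50,-.19,.20],R)
bot.hold(.2)
c=get_calibration('wrist');p,d=get_image('wrist')
np.save('w2c.npy',c,allow_pickle=True);cv2.imwrite('pics/w2.png',p[:,:,::-1])
o=bot.get_obs();print(o['time'],o['tool_pos'],o['force'])
print(proj(c,[[.545,-.275,.06],[.4295,-.3745,.04]]))
E
```

```text
13.4083 [ 0.49997394 -0.19013736  0.19967581] [ 0.2909016   0.78771496 -0.30050464]
[[229.27362516 189.5362405 ]
 [187.84708907  59.98532655]]
```

View pics/w2.png

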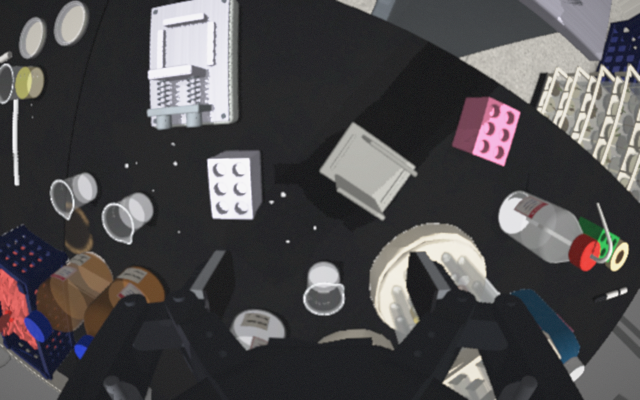

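The block stands upright at (233,187), with the shaker at (195,65). I'll measure the block's top corners and the shaker again from this view.

```bash
python3 - <<'E'
import cv2
p=cv2.imread('pics/w2.png')
a=cv2.resize(p[140:230,195:275],None,fx=6,fy=6,interpolation=cv2.INTER_CUBIC)
cv2.imwrite('pics/w2a.png',a)
cv2.imwrite('pics/w2b.png',cv2.resize(p[0:135,140:250],None,fx=4.4,fy=4.4,interpolation=cv2.INTER_CUBIC))
E
```

```text
(no output)
```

View pics/w2a.png

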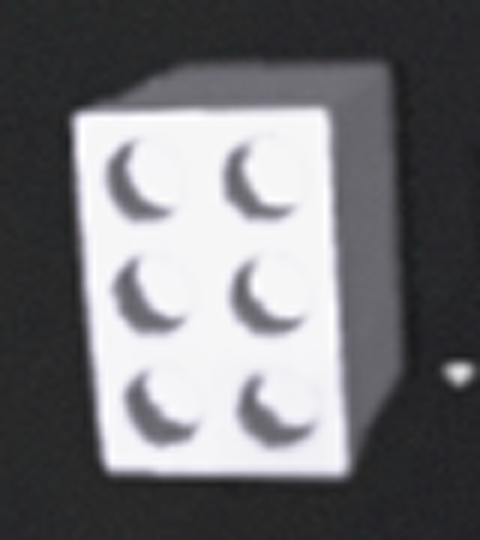

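View pics/w2b.png

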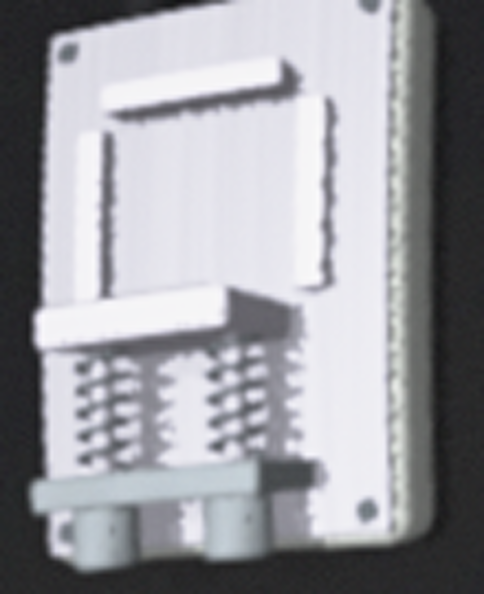

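```bash
python3 - <<'E'
from h import *
c=np.load('w2c.npy',allow_pickle=True).item()
A=lambda L:(np.array(L,float)+.5)/6-.5+[195,140]
B=lambda L:(np.array(L,float)+.5)/4.4-.5+[140,0]
P=plane(c,A([(73,113),(329,107),(352,474),(105,473)]),.060,True)
e=np.diff(np.r_[P,P[:1]],axis=0);print(P.mean(0).round(4),np.linalg.norm(e,axis=1).round(4),np.degrees(np.arctan2(e[:,1],e[:,0])).round(1))
u=np.array([np.cos(np.radians(22)),np.sin(np.radians(22))]);v=np.array([-u[1],u[0]])
for n,L,z,x in (('stop inner',[(102,110),(283,82)],.054,-42),('clamp front top',[(36,310),(222,286)],.084,12),
  ('rail R inner',[(104,132),(102,296)],.048,None),('rail L inner',[(302,98),(297,285)],.048,None),('screws F',[(67,52),(371,4)],.04,None),('screws S',[(371,4),(367,510)],.04,None),('bracket top front',[(34,484),(257,458)],.08,52)):
    P=plane(c,B(L),z,True)[:,:2];e=P[1]-P[0];m=P.mean(0);print(n,'mid',m.round(4),np.linalg.norm(e).round(4),np.degrees(np.arctan2(e[1],e[0])).round(1),'org',(m-x/1000*u).round(4) if x is not None else '')
a=plane(c,B([(104,132),(302,98)]),.048,True)[:,:2].mean(0);print('rails start',a,'org',a+.04*u)
E
```

```text
[ 0.5442 -0.2747  0.06  ] [0.0472 0.0672 0.0479 0.0677] [ 111.7   22.   -67.6 -158.6]
stop inner mid [ 0.3901 -0.3913] 0.05 111.0 org [ 0.4291 -0.3756]
clamp front top mid [ 0.4418 -0.3722] 0.0485 110.9 org [ 0.4307 -0.3767]
rail R inner mid [ 0.4244 -0.407 ] 0.0441 22.2 org 
rail L inner mid [ 0.4055 -0.3554] 0.0482 21.2 org 
screws F mid [ 0.3689 -0.401 ] 0.087 110.9 org 
screws S mid [ 0.4144 -0.3362] 0.1314 21.6 org 
bracket top front mid [ 0.4786 -0.3565] 0.059 112.6 org [ 0.4303 -0.376 ]
rails start [ 0.39348316 -0.3897075 ] org [ 0.43057052 -0.37472324]
```

```bash
cat >> h.py <<'E'
YAW=21.5;O=np.array([.430,-.3755])
_u=np.array([np.cos(np.radians(YAW)),np.sin(np.radians(YAW))]);_v=np.array([-_u[1],_u[0]])
def sh(x,y,z): return [*(O+x/1000*_u+y/1000*_v),z]
E
python3 - <<'E'
from h import *
R=down(112)
bot.movep([.5443,-.2747,.13],R)
bot.move_straight([.5443,-.2747,.016],feed=.1,stop_force=12)
o=bot.get_obs();print(o['time'],o['tool_pos'],o['force'])
grip(0.2,100)
o=bot.get_obs();print(o['tool_pos'],o['force'],o['finger_gap'])
z0=o['tool_pos'][2];np.save('z0.npy',z0)
bot.move_straight([.5443,-.2747,.14],feed=.12)
o=bot.get_obs();print(o['time'],o['force'],o['finger_gap'])
bot.movep(sh(-26,0,.14),down(YAW+90))
bot.hold(.2)
c=get_calibration('wrist');p,d=get_image('wrist');cv2.imwrite('pics/w3.png',p[:,:,::-1]);np.save('w3c.npy',c,allow_pickle=True)
p,d=get_image('scene');cv2.imwrite('pics/s3.png',cv2.resize(p[195:335,270:470,::-1],None,fx=4,fy=4))
o=bot.get_obs();print(o['time'],o['tool_pos'],o['force'],o['finger_gap'],sh(-26,0,.14))
E
```

```text
15.2417 [ 0.54481329 -0.27497364  0.0167994 ] [2.43069923e-01 1.26955325e-01 1.26841322e-04]
[ 0.54504202 -0.27522088  0.01708018] [ 0.27130931 -0.36621764  5.6359561 ] 0.5116265526943773
16.8917 [-1.22921225  0.79223496 -3.3269926 ] 0.5128918043641176
17.9333 [ 0.40658735 -0.38445486  0.13982538] [-0.26465923  0.20224272 -2.2638575 ] 0.5134294370337399 [np.float64(0.40580914323246736), np.float64(-0.38502903189483173), 0.14]
```

View pics/w3.png

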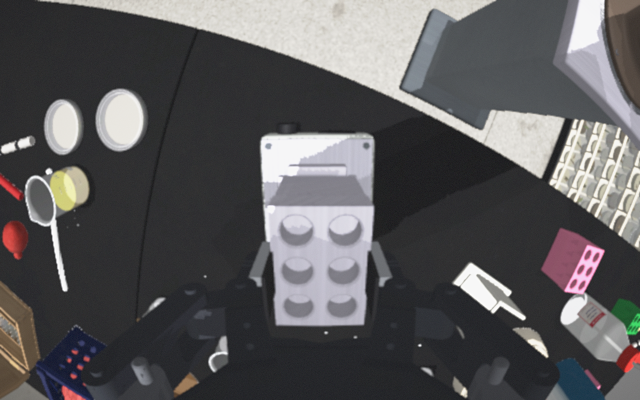

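View pics/s3.png

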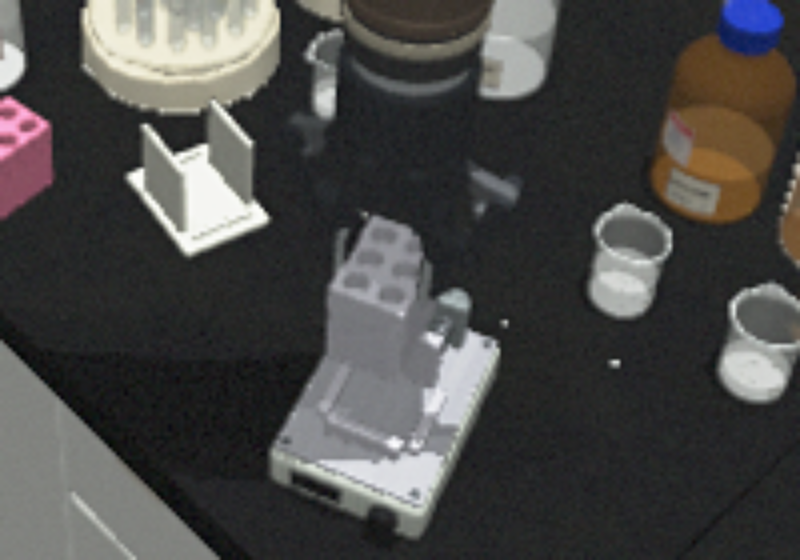

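The block is held by its long sides, upright and aligned over the shaker (scene crop (375,290)). Lowering it to press height and pushing the clamp back.

```bash
python3 - <<'E'
from h import *
R=down(YAW+90);z0=.017
def st(t):
    o=bot.get_obs();q=(o['tool_pos'][:2]-O);f=o['force'];print(t,round(o['time'],2),'xy',(q@np.c_[_u,_v]*1000).round(1),'z',round(o['tool_pos'][2],4),'F u,v,z',(f[:2]@np.c_[_u,_v]).round(1),f[2].round(1),round(o['finger_gap'],3))
s=bot.move_straight(sh(-27,0,.061+z0),R,feed=.1,stop_force=8);st(('down',s))
if not s:
    for x in (-21,-15,-10,-4.5):
        bot.move_straight(sh(x,0,.061+z0),R,feed=.04,stop_force=25);st(x)
p,d=get_image('scene');cv2.imwrite('pics/s4.png',cv2.resize(p[195:335,270:470,::-1],None,fx=4,fy=4))
p,d=get_image('wrist');cv2.imwrite('pics/w4.png',p[:,:,::-1])
E
```

```text
Traceback (most recent call last):
NameError: name '_u' is not defined
```

```bash
cat >> h.py <<'E'
U=_u;V=_v
def st(t):
    o=bot.get_obs();q=(o['tool_pos'][:2]-O);f=o['force'];print(t,round(o['time'],2),'xy',(q@np.c_[_u,_v]*1000).round(1),'z',round(o['tool_pos'][2],4),'F u,v,z',(f[:2]@np.c_[_u,_v]).round(1),f[2].round(1),round(o['finger_gap'],3))
    return o
E
python3 - <<'E'
from h import *
R=down(YAW+90);z0=.017
o=st('down')
if o['tool_pos'][2]<.081:
    for x in (-21,-15,-10,-4.5):
        bot.move_straight(sh(x,0,.061+z0),R,feed=.04,stop_force=25);st(x)
p,d=get_image('scene');cv2.imwrite('pics/s4.png',cv2.resize(p[195:335,270:470,::-1],None,fx=4,fy=4))
p,d=get_image('wrist');cv2.imwrite('pics/w4.png',p[:,:,::-1])
E
```

```text
down 18.7 xy [-26.8  -0.3] z 0.0785 F u,v,z [0.1 0. ] -2.1 0.511
-21 19.0 xy [-20.9  -0.5] z 0.0787 F u,v,z [-2.  -0.5] -1.6 0.511
-15 19.3 xy [-15.9  -0.4] z 0.0784 F u,v,z [-7.1 -0.7] 2.1 0.514
-10 19.57 xy [-11.2  -0.3] z 0.0784 F u,v,z [-7.3 -0.5] 1.8 0.509
-4.5 19.87 xy [-6.1 -0.3] z 0.0785 F u,v,z [-9.4 -0.8] 2.1 0.508
```

View pics/s4.png

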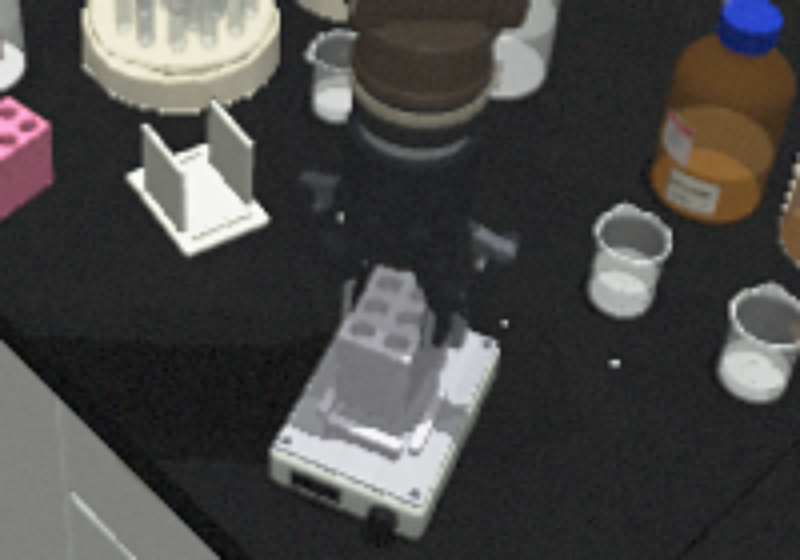

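View pics/w4.png

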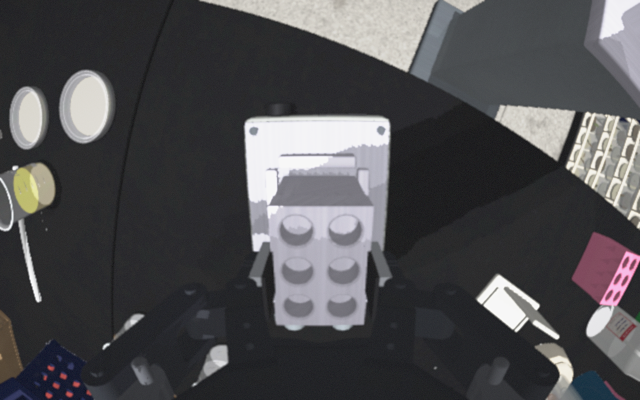

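The plate is pushed back about 16–17 mm at 9.4 N, and the block has not shifted in the grip. I'll push 2 mm further to clear the stop, then lower.

```bash
python3 - <<'E'
from h import *
R=down(YAW+90);z0=.017
bot.move_straight(sh(-2.3,0,.061+z0),R,feed=.03,stop_force=25);st('push')
s=bot.move_straight(sh(-2.3,0,.044+z0),R,feed=.05,stop_force=10);st(('low1',s))
if not s:
    s=bot.move_straight(sh(-2.3,0,.036+z0),R,feed=.02,stop_force=7);st(('low2',s))
p,d=get_image('scene');cv2.imwrite('pics/s5.png',cv2.resize(p[195:335,270:470,::-1],None,fx=4,fy=4))
p,d=get_image('wrist');cv2.imwrite('pics/w5.png',p[:,:,::-1])
E
```

```text
push 20.22 xy [-4.1 -0.3] z 0.0785 F u,v,z [-8.3  0.1] 3.6 0.508
('low1', False) 20.71 xy [-4.7  0.3] z 0.0603 F u,v,z [-9.5 -1.5] -3.6 0.51
('low2', True) 21.02 xy [-4.7  0. ] z 0.0571 F u,v,z [-1.4  0.9] 4.7 0.517
```

View pics/s5.png

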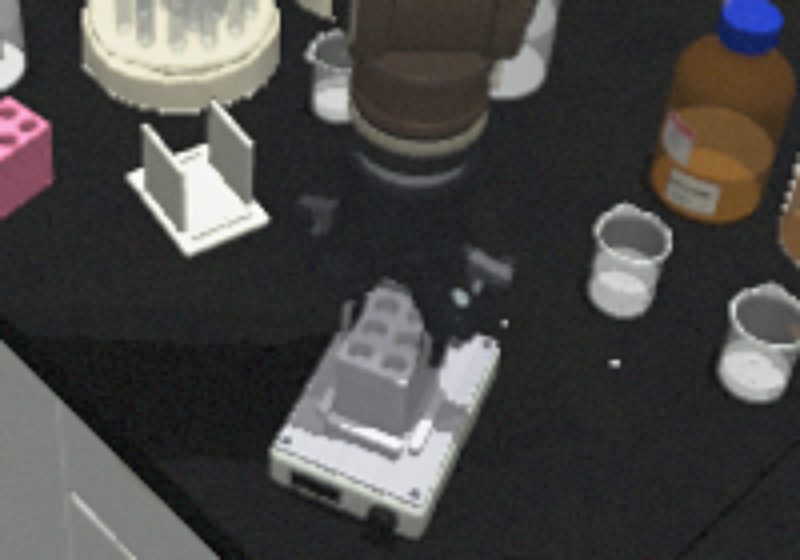

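View pics/w5.png

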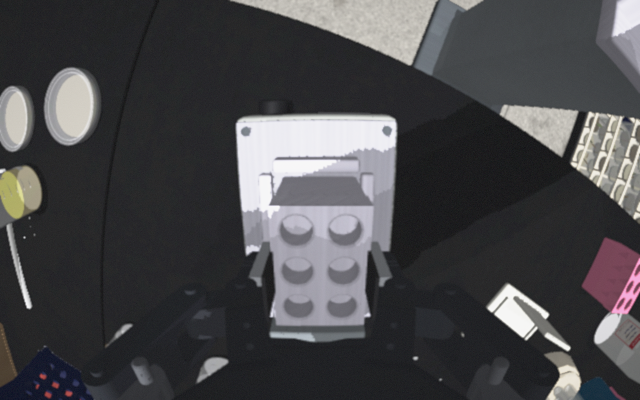

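The block touched the deck at TCP z 0.0571, as expected, and sits between the rails. Sliding it back to the stop and releasing.

```bash
python3 - <<'E'
from h import *
R=down(YAW+90)
s=bot.move_straight(sh(-8.5,0,.0572),R,feed=.02,stop_force=10);st(('back',s))
grip(0.68);st('open')
bot.hold(.3)
c=get_calibration('wrist')
o=bot.get_obs();q=o['tool_pos']
grip(0.9)
bot.move_straight([q[0],q[1],.16],R,feed=.1);st('up')
bot.movep(sh(-10,150,.22),R);bot.hold(.2)
c=get_calibration('wrist');p,d=get_image('wrist');cv2.imwrite('pics/w6.png',p[:,:,::-1]);np.save('w6c.npy',c,allow_pickle=True)
p,d=get_image('scene');cv2.imwrite('pics/s6.png',cv2.resize(p[195:335,270:470,::-1],None,fx=4,fy=4));cv2.imwrite('pics/s6f.png',p[:,:,::-1])
st('view');print(proj(c,[sh(-9,0,.1)]))
E
```

```text
('back', False) 21.44 xy [-8.6  0. ] z 0.0573 F u,v,z [-2.3  0.7] 1.6 0.513
open 21.73 xy [-8.2 -0. ] z 0.0572 F u,v,z [0.2 0. ] 0.1 0.679
up 23.53 xy [-8.6  0.4] z 0.1592 F u,v,z [0.  0.5] -0.2 0.899
view 24.52 xy [-10.1 149.4] z 0.2191 F u,v,z [ 0.3 -0.9] 0.2 0.904
[[175.42898587 187.30832926]]
```

View pics/s6.png

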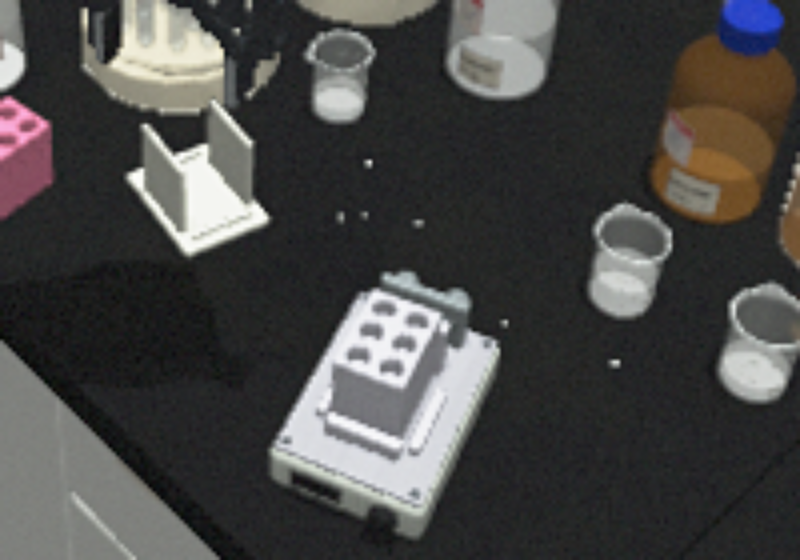

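View pics/w6.png

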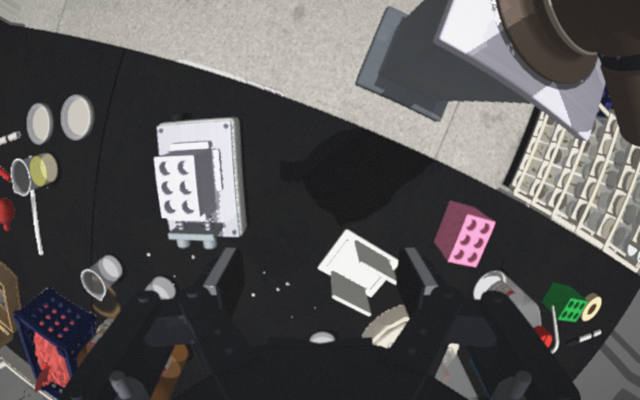

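The block sits in the shaker behind the stop (wrist (178,187)). I'll check its position, its level, and that it touches both stop and clamp.

```bash
python3 - <<'E'
import cv2
p=cv2.imread('pics/w6.png')
cv2.imwrite('pics/w6a.png',cv2.resize(p[110:255,140:250],None,fx=4.1,fy=4.1,interpolation=cv2.INTER_CUBIC))
E
```

```text
(no output)
```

View pics/w6a.png

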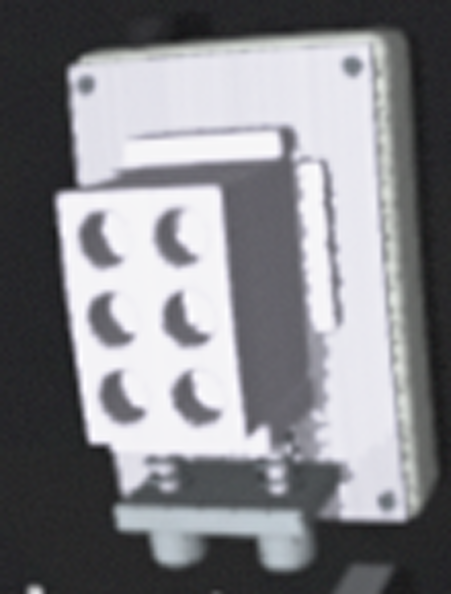

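```bash
python3 - <<'E'
from h import *
c=np.load('w6c.npy',allow_pickle=True).item()
A=lambda L:(np.array(L,float)+.5)/4.1-.5+[140,110]
P=plane(c,A([(56,190),(220,185),(245,450),(90,442)]),.100,True)
e=np.diff(np.r_[P,P[:1]],axis=0);print(((P[:,:2]-O)@np.c_[U,V]*1000).round(1).tolist(),((P.mean(0)[:2]-O)@np.c_[U,V]*1000).round(1),np.linalg.norm(e,axis=1).round(4),np.degrees(np.arctan2(e[:,1],e[:,0])).round(1))
S=plane(c,A([(123,166),(281,158)]),.054,True);print('stop',((S[:,:2]-O)@np.c_[U,V]*1000).round(1).tolist())
p,d=get_image('wrist');x,y=np.round(A([(140,275),(120,275),(200,420),(80,200)])).astype(int).T
# depth -> height of top points
for a,b in A([(140,270),(140,355),(75,215),(205,420),(225,425),(70,200)]):
    z=d[int(round(b)),int(round(a))];o_,r=rays(c,[[round(a),round(b)]],True)
    rc=r[0]@c['T'][:3,:3];print((o_+r[0]*z/rc[2]).round(4),end=' ')
E
```

```text
[[-43.2, -22.9], [-42.4, 24.5], [26.3, 23.5], [24.9, -23.0]] [-8.6  0.5] [0.0474 0.0687 0.0465 0.0681] [ 110.4   20.7  -70.3 -158.5]
stop [[-42.4, -26.4], [-42.4, 23.9]]
[ 0.4091 -0.3834  0.1006] [ 0.4308 -0.3776  0.1015] [ 0.402  -0.4049  0.1012] [ 0.4442 -0.3576  0.0954] [ 0.4402 -0.351   0.102 ] [ 0.398  -0.4067  0.1021]
```

```bash
python3 -c "
from h import *
print(workorder.hand_in()); print(bot.get_obs()['time'])"
```

```text
the job is handed in; nothing more can be done
None
the job is handed in; nothing more can be done
```

The tube block is in the shaker, flat on the deck behind the front stop with the clamp plate closed on it. I handed the job in at about 24.6 s of the 64 s allowed; no verdict comes back.

- **What I did:** I took the block by its ends from the cradle and stood it on the open worktop. I let go and took it again by its long sides, then pushed the clamp plate back roughly 17–19 mm with the block's end. I lowered it until it touched the deck, slid it back to the stop and released it.
- **Position:** in the last wrist picture the block's centre is at x = -8.6, y = 0.5 mm in the shaker's frame (target -9, 0). It is in line with the shaker within about 1°, and its end is on the stop face within about 1 mm.
- **Level:** depth readings put the top at 100.6–102.1 mm at five of the six points (100 expected). The sixth read 95.4 mm, probably because it fell inside a tube hole.
- **Clamp:** I did not measure the plate's final travel directly. The closed clamp is inferred from the block's position and the pictures.
- **Surroundings:** the beakers and cradle look unmoved in the last scene picture; I did not measure them or the bottles. The largest force I read was about 10 N, and the gripper was well clear at hand-in.

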